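Nest the wide angle offcut into the one on the turntable

TASK

Tidy the angle-iron offcuts: take the wide short offcut out of its wooden saddle and lay it, V open upward, into the V of the angle section that rests in the steel V-block on the turntable, fully seated, legs along legs and the two about centred on each other lengthwise. Lower it in rather than dropping it, keep the lower section in its V-block, leave the narrow offcut in its own saddle, and let go.

Things in the scene. Friction and masses are not known exactly. Their poses are not given: they have to be found in the camera images.
- wide_angle: Piece to move: steel angle offcut, 90 degree V open upward, legs 44 mm, 5 mm thick, 80 mm long, 0.2 to 0.34 kg, in a wooden V saddle (50 x 40 mm, reaching 10 mm above the origin). Origin: middle of the heel edge, the V's lowest line, 25 mm above the bench. x along it, y across, z up. Widest 62 mm at the leg tips, 31 mm above the origin (grip there); top at 35 mm.
- nest_angle: Receiver: loose steel angle, V up, legs 32 mm, 5 mm thick, 110 mm long, in a dark V-block (80 x 44 mm, reaching 11 mm above the origin) on the locked turntable, whose top is 28 mm below. Origin: middle of the heel edge; x along, y across, z up. 45 mm wide, 26 high; inner corner 7 mm above the origin. Other parts stand 45 mm or more off in y, up to 22 mm above the origin.
- narrow_angle: Bystander, not to be moved: a like steel offcut, V up, 80 mm long, but narrow: legs 24 mm, 5 mm thick, 34 mm across the V, in an identical wooden saddle. The two saddles may be in either place. Origin: middle of the heel edge; x along its length, z up.

How it is judged:
By the outcome, as a careful person would: the job done as asked, in the order asked, and still so for the second after the job is handed in, with the robot touching nothing.
It also fails if it takes over 32 s, if anything falls off the work surface, if the arm or the gripper's body presses on something with over 40 N, if the wrist force passes 120 N, or if a joint passes its speed limit or range.

ROBOT

A 6-joint arm with a two-finger parallel gripper is mounted at the origin on the work surface. World frame = base frame: x ahead of the robot, y to its left, z up, the work surface at z = 0. Lengths are in mm, angles in degrees, forces in N, time in s.
With the tool pointing down it reaches from about 300 to 850 mm from the base axis. Payload 4.2 kg.
Tool frame: the origin (TCP) lies midway between the tips of the shut fingers; the grasp point (between the pads) lies 19 mm behind it (env.grip_point_offset is the distance from the TCP to the grasp point, in mm); z points along the fingers, x is the direction in which the jaws open and shut, and the axes are right-handed (so a half turn about z gives the same grasp; the last joint's range is limited). The gripper opens to 91 mm and grips with 3 to 60 N. Pads are 32 mm wide; open, the fingers measure 118 mm over their backs; the gripper's body (76 mm by 178 mm) begins 60 mm behind the grasp point.
Start: joints at [-77.006, 18.312, 89.639, -0, 72.044, -1.146], TCP at [140.476, -557.593, 213.976] pointing down, gripper open.
Joint ranges: [-177.97, 177.97], [-48.28, 115.42], [12.27, 149.76], [-77.06, 257.06], [2.81, 150.46], [-146.56, 146.56]. Speed limits (degrees/s): [147.25, 147.25, 180, 180, 180, 180].

INTERFACE

Orientations are given as [roll, pitch, yaw] about the fixed x, y, z axes, in that order (R = Rz(yaw) Ry(pitch) Rx(roll)).
In Python, from workcell import env gives the robot as it stands.
- The arm moves only by the shell command python3 -m pendant 'ROWS' [FORCE]. ROWS is JSON, a list of rows, each an object with "xyz": the shift along the tool's x, y, z in m, a list of three; "roll": the turn about the tool's z in degrees; "jaw": the closure, from 0 (fully open) to 1 (shut). A call has exactly 8 rows; each row is the pose to reach, as a shift and turn from the pose commanded when the call began, along the tool's axes at that moment; what a row does not reach only later rows make up. A row lasts 1/8 s, in which the tool goes at most 62.5 mm and 10.7 degrees, less where a joint would pass 70% of its speed; a pose out of reach is approached as far as the arm can. A call with a gripper value outside its range is refused whole. The fingers move at their own pace and stop on an object; FORCE is the grip in N (left out, the last holds). Time passes only in rows, so rows that repeat a pose let the fingers close, or fill a call up. It gives the time, the measured TCP pose, the force and the opening at its end, in the units of the state.
- env.state(): the state, without advancing time (a new reading comes with each control period).
- env.grab_frame(name): name is "side" or "top" or "wrist"; returns (picture, depth): 420x560x3 uint8, blue, green, red; 420x560 float32, mm along the optical axis (not along the pixel's ray), 0 where there is no reading.
- env.camera_params(name): a dict with "camera_matrix" (3x3 intrinsics, pixels), "cam_to_world" (4x4, takes a point from camera to world coordinates); the wrist camera has in their place "hand_eye" (4x4, takes a point from camera to tool coordinates, whose origin is the TCP and whose axes are the tool frame's). Camera axes: x right, y up, looking along -z (the intrinsics and any distortion apply to the point x, -y, -z); pixel columns grow to the right and rows downward; lengths in mm; the calibration is good to about 2 mm. The wrist camera is an equidistant fisheye: a pixel r from the principal point sees the ray r / f radians off the axis. A picture is of the moment at which its call begins: read the wrist's pose just before it. camera_params takes no time and is no camera call.
- env.job_done(): hands the job in, once; it reports no verdict.
The state is a dict: "time_s": time; "qpos": joint angles; "qvel": joint speeds; "effort": joint torques, N m; "ee_pos": TCP position; "ee_rot": TCP orientation; "force": force on the tool from outside, world axes, zero at the start; "torque": the same for the moment, N m; "gripper_width": finger opening in mm.
Only numpy, scipy, OpenCV 4.12 (cv2) and the standard library are available. Lean on these libraries where they do the work, as an engineer would, in place of code of your own. Each camera call takes 0.05 s, during which the arm holds its last target. There are 200 camera calls.

## Working session

There is one attempt and no reset: what is moved stays moved. The work goes in short steps, Python scripts to look and compute and a shell command to move; the robot and the scene stay as the last step left them, time stands still between calls to the robot, and variables do not carry over. Pictures are saved under pics/ and viewed, about 8 in all and at most 12, crops included, and the job is handed in when it is done.

```bash
mkdir -p pics; cat > h.py <<'E'
from workcell import env
import numpy as np, cv2
from scipy.spatial.transform import Rotation as R
def cloud(name):
    s=env.state(); p=env.camera_params(name); im,d=env.grab_frame(name)
    K=np.array(p["camera_matrix"]); v,u=np.mgrid[:420,:560]
    x=(u-K[0,2])/K[0,0]; y=(v-K[1,2])/K[1,1]
    P=np.stack([x*d,-y*d,-d,np.ones_like(d)],-1)@np.array(p["cam_to_world"]).T
    P=P[...,:3]; P[d==0]=np.nan
    return im,d,P
E
python3 - <<'E'
from h import *
print({k:np.round(v,2) for k,v in env.state().items()})
for n in("top","side"):
    im,d,P=cloud(n); np.savez(f"{n}.npz",im=im,d=d,P=P); cv2.imwrite(f"pics/{n}1.png",im); p=env.camera_params(n); print(p)
im=np.hstack([np.load("top.npz")["im"],np.load("side.npz")["im"]])
cv2.imwrite("pics/a.png",np.load("top.npz")["im"])
p=env.camera_params("wrist");print(p)
E
```

```text
{'time_s': np.float64(0.0), 'qpos': array([-77.  ,  18.35,  89.71,   0.  ,  72.04,  -1.15]), 'qvel': array([-0.15, -0.02,  0.01, -0.02,  0.11,  0.11]), 'effort': array([ -0.  , -41.25, -23.2 ,   0.07,   0.05,  -0.  ]), 'ee_pos': array([ 140.37, -557.09,  213.13]), 'ee_rot': array([-1.800e+02,  1.000e-01, -7.586e+01]), 'force': array([0.46, 0.11, 0.18]), 'torque': array([-0.03,  0.03, -0.  ]), 'gripper_width': np.float64(91.31)}
{'camera_matrix': array([[405.90006674,   0.        , 275.39330591],
       [  0.        , 405.90006674, 202.01556974],
       [  0.        ,   0.        ,   1.        ]]), 'cam_to_world': array([[ 3.28968043e-03,  9.92786344e-01, -1.19851795e-01,
         4.27947992e+02],
       [-9.99971922e-01,  4.07286370e-03,  6.29023042e-03,
        -2.69830029e+01],
       [ 6.73299489e-03,  1.19827737e-01,  9.92771867e-01,
         8.27514984e+02],
       [ 0.00000000e+00,  0.00000000e+00,  0.00000000e+00,
         1.00000000e+00]])}
{'camera_matrix': array([[483.03798918,   0.        , 285.37240685],
       [  0.        , 483.03798918, 209.12684897],
       [  0.     
[... 220 characters left out ...]
,
       [-1.27586538e-02,  6.31932271e-01,  7.74918590e-01,
         7.71884427e+02],
       [ 0.00000000e+00,  0.00000000e+00,  0.00000000e+00,
         1.00000000e+00]])}
{'camera_matrix': array([[325.1922621 ,   0.        , 277.58794056],
       [  0.        , 325.1922621 , 208.39122548],
       [  0.        ,   0.        ,   1.        ]]), 'hand_eye': array([[ 9.99999867e-01,  4.02115285e-04, -3.24338998e-04,
         1.78704310e-01],
       [ 2.98810994e-04, -9.62346720e-01, -2.71824764e-01,
        -7.81606823e+01],
       [-4.21431463e-04,  2.71824630e-01, -9.62346711e-01,
        -1.71018173e+02],
       [ 0.00000000e+00,  0.00000000e+00,  0.00000000e+00,
         1.00000000e+00]])}
```

View pics/top1.png

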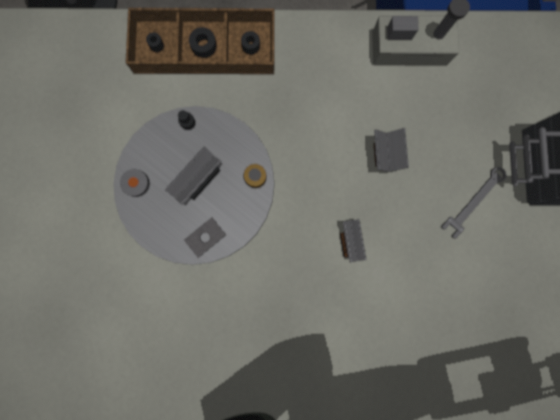

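View pics/side1.png

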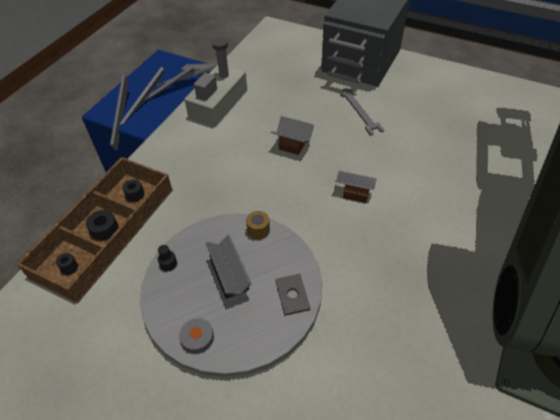

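The top view shows the wide offcut at about px (390,150), the narrow one at (352,240) and the nest at (194,175) on the turntable. The side view agrees: (295,130), (357,182) and (228,268). Next I measure them from depth.

```bash
cat > m.py <<'E'
from h import *
def fit(P,uv,rad,zlo,zhi,L):
    c=P[uv[1],uv[0]]; 
    m=(np.linalg.norm(P[...,:2]-c[:2],axis=-1)<rad)&(P[...,2]>zlo)&(P[...,2]<zhi)
    n,l,st,_=cv2.connectedComponentsWithStats(m.astype(np.uint8))
    k=1+np.argmax(st[1:,4]); q=P[l==k]
    r=cv2.minAreaRect(q[:,:2].astype(np.float32)); b=cv2.boxPoints(r)
    print("rect",np.round(r[0],1),np.round(r[1],1),round(r[2],1),"n",len(q),"z",np.round(np.percentile(q[:,2],[1,25,50,75,99]),1))
    return q,r
if __name__=="__main__":
    P=np.load("top.npz")["P"]
    print("bench z",np.nanmedian(P[280:320,150:200,2]),"table z",np.nanmedian(P[215:225,155:175,2]))
    for nm,uv,z in(("wide",(390,150),30),("narrow",(352,240),30),("nest",(194,175),None)):
        c=np.nanmedian(P[uv[1]-3:uv[1]+4,uv[0]-3:uv[0]+4],axis=(0,1));print(nm,np.round(c,1))
        zz=z or np.nanmedian(P[215:225,155:175,2])+30
        q,r=fit(P,uv,75,zz,zz+45,0)
        # pca profile
        a=np.deg2rad(r[2] if r[1][0]>r[1][1] else r[2]+90)
        for ang in (a,a+np.pi/2):
            t=(q[:,:2]-r[0])@[-np.sin(ang),np.cos(ang)]
            print(round(np.rad2deg(ang),1),[(int(s),round(float(np.median(q[abs(t-s)<2.5,2])),1)) for s in range(-50,51,5) if (abs(t-s)<2.5).sum()>3])
    S=np.load("side.npz")["P"]
    for nm,uv in(("wide",(295,128)),("nest",(228,268))):
        q,r=fit(S,uv,75,30 if nm=="wide" else np.nanmedian(P[215:225,155:175,2])+30,200,0)
E
python3 m.py
```

```text
bench z 0.7132537270185821 table z 30.61121700760816
wide [ 628.6 -260.4   36.9]
rect [ 626.3 -256.5] [80.7 62.1] 3.5 n 1265 z [32.5 40.6 48.9 56.  61.7]
3.5 [(-30, 58.6), (-25, 57.8), (-20, 52.9), (-15, 48.2), (-10, 42.7), (-5, 37.7), (0, 34.2), (5, 38.0), (10, 43.1), (15, 48.8), (20, 53.4), (25, 58.0), (30, 58.7)]
93.5 [(-40, 47.5), (-35, 49.1), (-30, 47.3), (-25, 49.4), (-20, 48.6), (-15, 48.6), (-10, 49.6), (-5, 49.4), (0, 49.7), (5, 48.9), (10, 49.8), (15, 49.2), (20, 48.8), (25, 48.5), (30, 48.4), (35, 49.5), (40, 49.5)]
narrow [ 449.7 -181.    37.2]
rect [ 448.1 -183.1] [79.8 35.8] 8.8 n 739 z [30.3 37.  41.1 44.1 47.8]
8.8 [(-20, 42.2), (-15, 45.0), (-10, 42.1), (-5, 37.0), (0, 34.2), (5, 39.0), (10, 44.0), (15, 44.0)]
98.8 [(-40, 40.2), (-35, 41.1), (-30, 41.9), (-25, 42.1), (-20, 40.9), (-15, 41.2), (-10, 39.7), (-5, 42.0), (0, 41.1), (5, 41.1), (10, 41.0), (15, 40.5), (20, 41.3), (25, 41.5), (30, 41.5), (35, 41.5), (40, 40.4)]
nest [570.7 122.9  69.4]
rect [567.4 122.6] [ 45.5 110.1] 49.9 n 1432 z [61.2 70.6 76.8 81.7 86.1]
139.9 [(-20, 83.5), (-15, 81.2), (-10, 76.2), (-5, 70.8), (0, 67.1), (5, 70.4), (10, 75.5), (15, 80.9), (20, 83.0), (25, 82.2)]
229.9 [(-50, 77.5), (-45, 76.5), (-40, 76.8), (-35, 76.2), (-30, 77.7), (-25, 77.1), (-20, 76.0), (-15, 75.9), (-10, 76.7), (-5, 78.0), (0, 76.8), (5, 76.4), (10, 76.3), (15, 75.4), (20, 78.0), (25, 76.7), (30, 75.6), (35, 76.5), (40, 77.6), (45, 76.3), (50, 77.0)]
rect [ 623.5 -256.5] [81.8 63. ] 3.7 n 757 z [30.5 37.5 46.  54.1 60.1]
rect [565.6 120.8] [ 44.7 112.8] 49.5 n 1488 z [63.6 70.  75.6 80.5 84.7]
```

```bash
cat > go.py <<'E'
from h import *
import sys
x,y,z,yaw=map(float,sys.argv[1:5]); s=env.state(); Rm=R.from_euler("xyz",s["ee_rot"],degrees=True).as_matrix()
print("t",s["time_s"],"pos",np.round(s["ee_pos"],1),"rot",np.round(s["ee_rot"],2),"F",np.round(s["force"],1),"w",round(float(s["gripper_width"]),1))
print("tool shift mm",np.round(Rm.T@(np.array([x,y,z])-s["ee_pos"]),1),"roll",round(-((yaw-s["ee_rot"][2]+180)%360-180),1))
E
python3 -m pendant '[{"xyz":[-0.018,-0.057,0.006],"roll":2,"jaw":0},{"xyz":[-0.036,-0.114,0.012],"roll":4,"jaw":0},{"xyz":[-0.055,-0.171,0.018],"roll":6,"jaw":0},{"xyz":[-0.073,-0.228,0.024],"roll":8,"jaw":0},{"xyz":[-0.091,-0.286,0.030],"roll":10.5,"jaw":0},{"xyz":[-0.109,-0.343,0.036],"roll":10.5,"jaw":0},{"xyz":[-0.128,-0.400,0.042],"roll":10.5,"jaw":0},{"xyz":[-0.146,-0.457,0.050],"roll":10.5,"jaw":0}]' 30
python3 go.py 625.5 -256.5 140 -86.4
```

```text
time_s: 1.1
ee_pos: [549.4, -303.1, 163.5]
ee_rot: [180.0, -0.0, -86.3]
force: [0.1, -2.2, 0.1]
gripper_width: 91.2
t 1.1 pos [ 549.4 -303.1  163.5] rot [ 1.7998e+02 -1.0000e-02 -8.6350e+01] F [ 0.1 -2.2  0.1] w 91.2
tool shift mm [-41.6 -78.9  23.4] roll 0.1
```

```bash
python3 -m pendant '[{"xyz":[-0.021,-0.040,0.012],"roll":0,"jaw":0},{"xyz":[-0.0415,-0.079,0.023],"roll":0,"jaw":0},{"xyz":[-0.0415,-0.079,0.023],"roll":0,"jaw":0},{"xyz":[-0.0415,-0.079,0.023],"roll":0,"jaw":0},{"xyz":[-0.0415,-0.079,0.023],"roll":0,"jaw":0},{"xyz":[-0.0415,-0.079,0.023],"roll":0,"jaw":0},{"xyz":[-0.0415,-0.079,0.023],"roll":0,"jaw":0},{"xyz":[-0.0415,-0.079,0.023],"roll":0,"jaw":0}]'
cat >> h.py <<'E'
def wrist():
    s=env.state(); p=env.camera_params("wrist"); im,d=env.grab_frame("wrist"); K=p["camera_matrix"]
    v,u=np.mgrid[:420,:560]; a=(u-K[0][2])/K[0][0]; b=(v-K[1][2])/K[1][1]; th=np.hypot(a,b)+1e-9
    x,y=np.tan(th)*a/th,np.tan(th)*b/th
    P=np.stack([x*d,-y*d,-d,np.ones_like(d)],-1)@np.array(p["hand_eye"]).T
    T=P[...,:3].copy(); W=T@R.from_euler("xyz",s["ee_rot"],degrees=True).as_matrix().T+s["ee_pos"]
    T[d==0]=np.nan; W[d==0]=np.nan; return im,d,T,W,s
E
cat > w.py <<'E'
from h import *
import sys
cx,cy,z0,z1=map(float,sys.argv[1:5])
im,d,T,P,s=wrist(); cv2.imwrite(sys.argv[5],im); np.savez("wrist.npz",P=P,im=im)
print("pos",np.round(s["ee_pos"],1),"rot",np.round(s["ee_rot"],2),"F",np.round(s["force"],1))
m=(np.hypot(P[...,0]-cx,P[...,1]-cy)<65)&(P[...,2]>z0)&(P[...,2]<z1)
n,l,st,_=cv2.connectedComponentsWithStats(m.astype(np.uint8)); q=P[l==1+np.argmax(st[1:,4])]
r=cv2.minAreaRect(q[:,:2].astype(np.float32)); print(np.round(r[0],1),np.round(r[1],1),round(r[2],1),len(q))
a=np.deg2rad(r[2] if r[1][0]>r[1][1] else r[2]+90)
t=(q[:,:2]-r[0])@[-np.sin(a),np.cos(a)]
print(round(np.rad2deg(a),1),[(int(k),round(float(np.median(q[abs(t-k)<1.5,2])),1)) for k in range(-35,36,5) if (abs(t-k)<1.5).sum()>3])
E
python3 w.py 625.5 -256.5 30 75 pics/w1.png; python3 go.py 625.5 -256.5 42 -86.4
```

```text
time_s: 2.1
ee_pos: [624.0, -258.2, 141.2]
ee_rot: [-180.0, -0.0, -86.4]
force: [-0.5, -0.2, -0.2]
gripper_width: 91.1
pos [ 624.  -258.2  141.2] rot [-1.7998e+02 -1.0000e-02 -8.6390e+01] F [-0.5 -0.2 -0.2]
[ 626.4 -257.7] [80.7 62.1] 3.2 6859
3.2 [(-30, 57.9), (-25, 57.3), (-20, 52.4), (-15, 47.3), (-10, 42.3), (-5, 37.3), (0, 33.1), (5, 37.3), (10, 42.3), (15, 47.2), (20, 52.3), (25, 57.1), (30, 57.9)]
t 2.15 pos [ 624.  -258.1  141.1] rot [-1.7999e+02 -1.0000e-02 -8.6380e+01] F [-0.7 -0.3  0.3] w 90.9
tool shift mm [-1.5 -1.5 99.1] roll 0.0
```

View pics/w1.png

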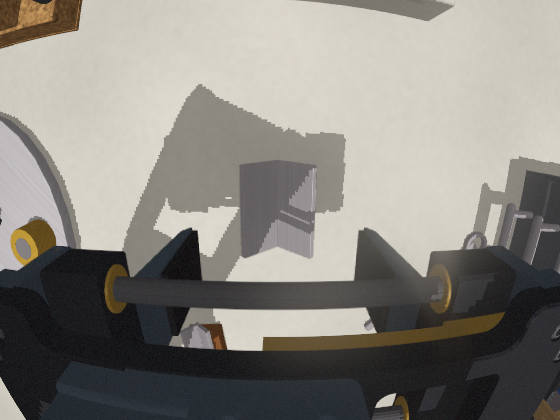

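The picture shows the wide offcut spanning px x 240–316, centred between the pads at 195 and 362, so I descend and grip.

```bash
python3 -m pendant '[{"xyz":[-0.0004,-0.0022,0.045],"roll":0.3,"jaw":0},{"xyz":[-0.0004,-0.0022,0.085],"roll":0.3,"jaw":0},{"xyz":[-0.0004,-0.0022,0.099],"roll":0.3,"jaw":0},{"xyz":[-0.0004,-0.0022,0.099],"roll":0.3,"jaw":0},{"xyz":[-0.0004,-0.0022,0.099],"roll":0.3,"jaw":0.2},{"xyz":[-0.0004,-0.0022,0.099],"roll":0.3,"jaw":0.25},{"xyz":[-0.0004,-0.0022,0.099],"roll":0.3,"jaw":1},{"xyz":[-0.0004,-0.0022,0.099],"roll":0.3,"jaw":1}]' 30
python3 go.py 626.2 -257.6 42 -86.7
```

```text
time_s: 3.15
ee_pos: [626.8, -257.8, 42.9]
ee_rot: [-179.9, -0.1, -86.7]
force: [-1.1, -0.8, 3.3]
gripper_width: 60.2
t 3.15 pos [ 626.8 -257.8   42.9] rot [-1.7992e+02 -6.0000e-02 -8.6650e+01] F [-1.1 -0.8  3.3] w 60.2
tool shift mm [-0.2  0.6  0.9] roll 0.0
```

```bash
python3 -m pendant '[{"xyz":[0,0,0],"roll":0,"jaw":1},{"xyz":[0,0,-0.005],"roll":0,"jaw":1},{"xyz":[0,0,-0.015],"roll":0,"jaw":1},{"xyz":[0,0,-0.035],"roll":0,"jaw":1},{"xyz":[0,0,-0.065],"roll":0,"jaw":1},{"xyz":[0,0,-0.100],"roll":0,"jaw":1},{"xyz":[0,0,-0.130],"roll":0,"jaw":1},{"xyz":[0,0,-0.140],"roll":0,"jaw":1}]'
python3 go.py 567 122 182 49.7
```

```text
time_s: 4.15
ee_pos: [627.2, -257.6, 184.3]
ee_rot: [-179.8, -0.1, -86.7]
force: [0.1, 0.9, -2.0]
gripper_width: 60.4
t 4.15 pos [ 627.2 -257.6  184.3] rot [-1.798e+02 -9.000e-02 -8.666e+01] F [ 0.1  0.9 -2. ] w 60.4
tool shift mm [-382.5   37.9    1.6] roll -136.4
```

```bash
python3 -m pendant '[{"xyz":[-0.020,-0.002,0],"roll":-5,"jaw":1},{"xyz":[-0.060,-0.006,0],"roll":-15,"jaw":1},{"xyz":[-0.105,-0.011,0],"roll":-25,"jaw":1},{"xyz":[-0.150,-0.016,0],"roll":-35,"jaw":1},{"xyz":[-0.195,-0.021,0],"roll":-45,"jaw":1},{"xyz":[-0.240,-0.026,0],"roll":-55,"jaw":1},{"xyz":[-0.285,-0.031,0],"roll":-65,"jaw":1},{"xyz":[-0.313,-0.034,0],"roll":-75,"jaw":1}]'
python3 go.py 643 57 182 49.7
```

```text
time_s: 5.15
ee_pos: [641.2, 59.3, 180.6]
ee_rot: [180.0, 0.2, -11.2]
force: [0.9, -0.3, -1.2]
gripper_width: 60.2
t 5.15 pos [641.2  59.3 180.6] rot [ 1.7998e+02  1.5000e-01 -1.1240e+01] F [ 0.9 -0.3 -1.2] w 60.2
tool shift mm [ 2.2  1.9 -1.4] roll -60.9
```

```bash
python3 -m pendant '[{"xyz":[0,0,0],"roll":-10,"jaw":1},{"xyz":[0,0,0],"roll":-20,"jaw":1},{"xyz":[0,0,0],"roll":-30,"jaw":1},{"xyz":[0,0,0],"roll":-40,"jaw":1},{"xyz":[0,0,0],"roll":-50,"jaw":1},{"xyz":[0,0,0],"roll":-58,"jaw":1},{"xyz":[0,0,0],"roll":-61.5,"jaw":1},{"xyz":[0,0,0],"roll":-61.5,"jaw":1}]'
python3 w.py 567 122 60 95 pics/w2.png; python3 go.py 567 122 182 49.7
python3 - <<'E'
from h import *
P=np.load("wrist.npz")["P"]; s=env.state(); T=(P-s["ee_pos"])@R.from_euler("xyz",s["ee_rot"],degrees=True).as_matrix()
m=(abs(T[...,0])<29)&(abs(T[...,1])<60)&(T[...,2]>-19)&(T[...,2]<22)
q=T[m]; print(m.sum(), np.percentile(q,[1,50,99],axis=0).round(1))
# held inner valley & end
v=q[abs(q[:,0])<25]; A=np.c_[abs(v[:,0]),v[:,0],v[:,1],np.ones(len(v))]
sol=np.linalg.lstsq(A,v[:,2],rcond=None)[0]; print("z=a|x|+bx+cy+d",sol.round(3))
W=P[(abs(P[...,2]-75)<30)&(np.hypot(P[...,0]-567,P[...,1]-122)<140)]
D=(W[:,:2]-[567,122]); a=np.deg2rad(-40.2); lx=D@[np.cos(a),np.sin(a)]; ly=D@[-np.sin(a),np.cos(a)]
for lo,hi in((-80,-40),(40,80)):
  k=(ly>lo)&(ly<hi)&(abs(lx)<60)&(W[:,2]>45); print("neigh",lo,hi,k.sum(), ([np.percentile(ly[k],[1,99]).round(),np.percentile(lx[k],[1,99]).round(),np.percentile(W[k,2],99).round()] if k.sum()>5 else ""))
E
```

```text
time_s: 6.15
ee_pos: [641.4, 57.0, 180.7]
ee_rot: [-179.9, 0.1, 49.8]
force: [1.2, 0.8, -2.5]
gripper_width: 59.9
pos [641.4  57.  180.7] rot [-1.799e+02  9.000e-02  4.980e+01] F [ 1.2  0.8 -2.5]
[567.6 121.4] [ 45.2 110. ] 49.6 6841
139.6 [(-20, 83.3), (-15, 80.1), (-10, 75.2), (-5, 70.3), (0, 66.1), (5, 70.3), (10, 75.4), (15, 80.2), (20, 83.4)]
t 6.2 pos [641.5  57.  181. ] rot [-1.7992e+02  8.0000e-02  4.9780e+01] F [-0.5  0.3 -2.1] w 60.4
tool shift mm [  1.5 -98.8  -0.9] roll 0.1
11069 [[-28.3 -37.3 -16.8]
 [ -0.1 -11.1  -4.7]
 [ 28.3  41.4  10.8]]
z=a|x|+bx+cy+d [-9.9600e-01  4.8000e-02 -6.0000e-03  1.0833e+01]
neigh -80 -40 54 [array([-79., -73.]), array([57., 60.]), np.float64(67.0)]
neigh 40 80 18 [array([74., 80.]), array([-60., -58.]), np.float64(51.0)]
```

View pics/w2.png

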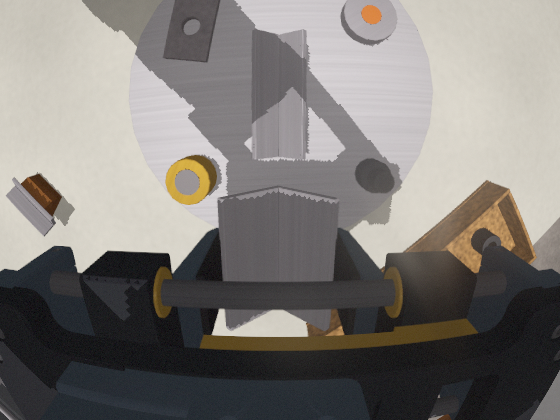

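The nest (px 250–307, rows 30–160) is fully visible, and the held piece (px 218–340) sits square in the pads with its V up. I move over the nest and come part-way down.

```bash
python3 -m pendant '[{"xyz":[0.0005,-0.030,0],"roll":0.2,"jaw":1},{"xyz":[0.001,-0.070,0],"roll":0.2,"jaw":1},{"xyz":[0.0015,-0.095,0],"roll":0.2,"jaw":1},{"xyz":[0.0015,-0.099,0.010],"roll":0.2,"jaw":1},{"xyz":[0.0015,-0.099,0.035],"roll":0.2,"jaw":1},{"xyz":[0.0015,-0.099,0.065],"roll":0.2,"jaw":1},{"xyz":[0.0015,-0.099,0.082],"roll":0.2,"jaw":1},{"xyz":[0.0015,-0.099,0.082],"roll":0.2,"jaw":1}]'
python3 go.py 566.8 122.0 84 49.6
python3 w.py 567 122 60 95 pics/w3.png
python3 - <<'E'
from h import *
P=np.load("wrist.npz")["P"]; s=env.state(); T=(P-s["ee_pos"])@R.from_euler("xyz",s["ee_rot"],degrees=True).as_matrix()
def prof(lo,hi,zl,zh):
    m=(abs(T[...,0])<30)&(T[...,1]>lo)&(T[...,1]<hi)&(T[...,2]>zl)&(T[...,2]<zh); q=T[m]
    print(lo,hi,len(q),[(k,round(float(np.median(q[abs(q[:,0]-k)<1,2])),1)) for k in range(-28,29,4) if (abs(q[:,0]-k)<1).sum()>3],"ext",q[:,:2].min(0).round(1),q[:,:2].max(0).round(1))
prof(-60,-43,10,60); prof(-36,-15,-19,20); prof(-60,60,-19,9); prof(43,62,10,60)
E
```

```text
time_s: 7.2
ee_pos: [566.8, 121.3, 97.9]
ee_rot: [-179.9, 0.2, 49.6]
force: [-0.1, -0.6, -1.5]
gripper_width: 60.5
t 7.2 pos [566.8 121.3  97.9] rot [-179.9     0.18   49.61] F [-0.1 -0.6 -1.5] w 60.5
tool shift mm [ 0.6 -0.4 13.9] roll 0.0
pos [566.8 121.3  97.9] rot [-179.9     0.18   49.61] F [-0.1 -0.6 -1.5]
[555. 132.] [45.1 77.5] 49.5 5207
139.5 [(-20, 83.4), (-15, 80.1), (-10, 75.4), (-5, 91.5), (0, 87.7), (5, 92.2), (10, 75.4), (15, 80.2), (20, 83.4)]
-60 -43 1575 [(-20, 15.6), (-16, 18.4), (-12, 22.4), (-8, 26.2), (-4, 30.2), (0, 33.6), (4, 29.9), (8, 26.1), (12, 22.0), (16, 18.0), (20, 15.9)] ext [-22.6 -55.2] [ 22.1 -43. ]
-36 -15 4469 [(-28, -14.9), (-24, -12.4), (-20, -8.2), (-16, -4.1), (-12, -0.1), (-8, 3.6), (-4, 7.8), (0, 11.4), (4, 7.9), (8, 4.1), (12, -0.0), (16, -3.9), (20, -7.8), (24, -11.7), (28, -15.0)] ext [-30. -36.] [ 30. -15.]
-60 60 10423 [(-28, -15.0), (-24, -12.4), (-20, -8.2), (-16, -4.1), (-12, -0.1), (-8, 3.8), (-4, 7.8), (4, 7.7), (8, 4.1), (12, -0.0), (16, -3.9), (20, -7.9), (24, -11.8), (28, -15.0)] ext [-30.  -38.1] [30.  42.5]Traceback (most recent call last):
  File "<stdin>", line 6, in <module>
  File "<stdin>", line 5, in prof
    return umr_minimum(a, axis, None, out, keepdims, initial, where)
ValueError: zero-size array to reduction operation minimum which has no identity
```

View pics/w3.png

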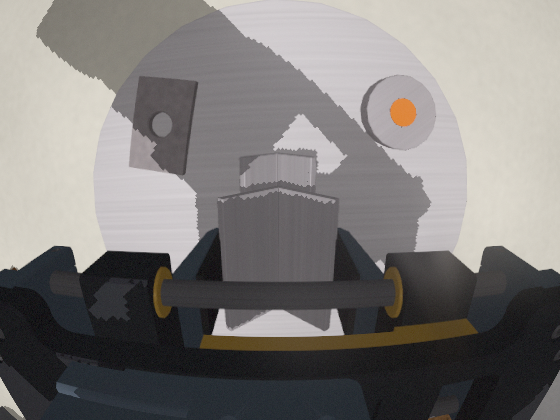

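Near the nest, both Vs line up in x to about 0.3 mm, the gap is about 15 mm, and the held piece sits about 2 mm toward tool +y. I correct that and lower slowly.

```bash
python3 -m pendant '[{"xyz":[-0.0003,-0.002,0.005],"roll":0,"jaw":1},{"xyz":[-0.0003,-0.002,0.009],"roll":0,"jaw":1},{"xyz":[-0.0003,-0.002,0.011],"roll":0,"jaw":1},{"xyz":[-0.0003,-0.002,0.012],"roll":0,"jaw":1},{"xyz":[-0.0003,-0.002,0.0125],"roll":0,"jaw":1},{"xyz":[-0.0003,-0.002,0.013],"roll":0,"jaw":1},{"xyz":[-0.0003,-0.002,0.0135],"roll":0,"jaw":1},{"xyz":[-0.0003,-0.002,0.0135],"roll":0,"jaw":1}]'
python3 go.py 566.8 122.0 83 49.6
```

```text
time_s: 8.25
ee_pos: [565.6, 123.1, 86.4]
ee_rot: [180.0, 0.0, 49.6]
force: [0.5, -0.6, -2.3]
gripper_width: 60.1
t 8.25 pos [565.6 123.1  86.4] rot [1.800e+02 1.000e-02 4.964e+01] F [ 0.5 -0.6 -2.3] w 60.1
tool shift mm [-0.1  1.6  3.4] roll 0.0
```

```bash
python3 -m pendant '[{"xyz":[0,0,0.0005],"roll":0,"jaw":1},{"xyz":[0,0,0.001],"roll":0,"jaw":1},{"xyz":[0,0,0.0013],"roll":0,"jaw":1},{"xyz":[0,0,0.0016],"roll":0,"jaw":1},{"xyz":[0,0,0.0019],"roll":0,"jaw":1},{"xyz":[0,0,0.0022],"roll":0,"jaw":1},{"xyz":[0,0,0.0025],"roll":0,"jaw":1},{"xyz":[0,0,0.0025],"roll":0,"jaw":1}]'
python3 go.py 565.6 123.1 83 49.6
```

```text
time_s: 9.25
ee_pos: [565.6, 123.1, 83.9]
ee_rot: [180.0, 0.0, 49.6]
force: [-0.4, 0.1, -2.3]
gripper_width: 60.2
t 9.25 pos [565.6 123.1  83.9] rot [1.800e+02 1.000e-02 4.964e+01] F [-0.4  0.1 -2.3] w 60.2
tool shift mm [-0.  -0.   0.9] roll 0.0
```

```bash
python3 -m pendant '[{"xyz":[0,0,0.0003],"roll":0,"jaw":1},{"xyz":[0,0,0.0005],"roll":0,"jaw":1},{"xyz":[0,0,0.0007],"roll":0,"jaw":1},{"xyz":[0,0,0.0009],"roll":0,"jaw":1},{"xyz":[0,0,0.0011],"roll":0,"jaw":1},{"xyz":[0,0,0.0013],"roll":0,"jaw":1},{"xyz":[0,0,0.0015],"roll":0,"jaw":1},{"xyz":[0,0,0.0015],"roll":0,"jaw":1}]'
python3 go.py 565.6 123.1 83 49.6
```

```text
time_s: 10.25
ee_pos: [565.6, 122.9, 83.5]
ee_rot: [180.0, 0.0, 49.6]
force: [-3.9, -2.1, 7.7]
gripper_width: 60.3
t 10.25 pos [565.6 122.9  83.5] rot [179.96   0.    49.65] F [-3.9 -2.1  7.7] w 60.3
tool shift mm [ 0.2 -0.2  0.5] roll 0.0
```

Contact is at about 10 N, with about 4 N pushing toward tool −x. I yield that way with a soft grip so it self-seats, then check.

```bash
python3 -m pendant '[{"xyz":[-0.0002,0,0],"roll":0,"jaw":1},{"xyz":[-0.0004,0,0],"roll":0,"jaw":1},{"xyz":[-0.0004,0,0.0003],"roll":0,"jaw":1},{"xyz":[-0.0004,0,0.0005],"roll":0,"jaw":1},{"xyz":[-0.0004,0,0.0005],"roll":0,"jaw":1},{"xyz":[-0.0004,0,0.0005],"roll":0,"jaw":1},{"xyz":[-0.0004,0,0.0005],"roll":0,"jaw":1},{"xyz":[-0.0004,0,0.0005],"roll":0,"jaw":1}]' 8
python3 go.py 565.6 123.1 83 49.6
cat > v.py <<'E'
from h import *
import sys
im,d,T,P,s=wrist(); cv2.imwrite(sys.argv[1],im)
def prof(lo,hi,zl,zh):
    m=(abs(T[...,0])<30)&(T[...,1]>lo)&(T[...,1]<hi)&(T[...,2]>zl)&(T[...,2]<zh); q=T[m]
    if len(q)<20: print(lo,hi,"few");return
    for sg in(-1,1):
        k=q[(q[:,0]*sg>4)&(q[:,0]*sg<(14 if zl>9 else 22))]; print(lo,hi,"side",sg,"z = a x + b y + c",np.linalg.lstsq(np.c_[k[:,:2],np.ones(len(k))],k[:,2],rcond=None)[0].round(3))
    print("ext",q[:,:2].min(0).round(1),q[:,:2].max(0).round(1))
o=float(sys.argv[2]); prof(-60,-44+0,10+o,60+o); prof(-36,36,-19+o,12+o); prof(-60,60,-19+o,9+o)
E
python3 v.py pics/w4.png 0
```

```text
time_s: 11.25
ee_pos: [565.5, 122.5, 83.0]
ee_rot: [180.0, -0.0, 49.6]
force: [-3.5, -2.6, 7.4]
gripper_width: 61.4
t 11.25 pos [565.5 122.5  83. ] rot [179.95  -0.    49.65] F [-3.5 -2.6  7.4] w 61.4
tool shift mm [ 0.6 -0.3  0. ] roll 0.0
-60 -44 side -1 z = a x + b y + c [ -2.054  -2.227 -93.295]
-60 -44 side 1 z = a x + b y + c [   2.166   -2.423 -106.066]
ext [-30. -60.] [ 29.9 -44. ]
-36 36 side -1 z = a x + b y + c [9.980e-01 2.000e-03 9.555e+00]
-36 36 side 1 z = a x + b y + c [-9.9200e-01  2.0000e-03  1.1107e+01]
ext [-30. -36.] [30. 36.]
-60 60 side -1 z = a x + b y + c [ 0.876 -0.026  9.502]
-60 60 side 1 z = a x + b y + c [-0.857 -0.023 10.646]
ext [-30.  -52.9] [30.  57.8]
```

```bash
python3 -m pendant '[{"xyz":[0.0004,0,0],"roll":0,"jaw":0.32},{"xyz":[0.0004,0,0],"roll":0,"jaw":0.31},{"xyz":[0.0004,0,0],"roll":0,"jaw":0.30},{"xyz":[0.0004,0,0],"roll":0,"jaw":0.29},{"xyz":[0.0004,0,0],"roll":0,"jaw":0.28},{"xyz":[0.0004,0,0],"roll":0,"jaw":0.27},{"xyz":[0.0004,0,0],"roll":0,"jaw":0.26},{"xyz":[0.0004,0,0],"roll":0,"jaw":0.26}]' 8
python3 go.py 565.6 123.1 83 49.6
sed -i 's/o=float.*$/o=float(sys.argv[2]); prof(-58,-46,10+o,35+o); prof(-36,36,-19+o,12+o)/' v.py
python3 v.py pics/w5.png 0
```

```text
time_s: 12.3
ee_pos: [565.7, 123.1, 81.9]
ee_rot: [180.0, -0.0, 49.6]
force: [0.5, -0.0, 0.9]
gripper_width: 67.6
t 12.3 pos [565.7 123.1  81.9] rot [179.99  -0.    49.64] F [ 0.5 -0.   0.9] w 67.6
tool shift mm [-0.1 -0.  -1.1] roll 0.0
-58 -46 side -1 z = a x + b y + c [ 0.449 -0.334 -2.466]
-58 -46 side 1 z = a x + b y + c [-0.36  -0.337 -3.041]
ext [-12.3 -52.6] [ 12.4 -46. ]
-36 36 side -1 z = a x + b y + c [1.    0.    9.626]
-36 36 side 1 z = a x + b y + c [-9.900e-01 -1.000e-03  9.315e+00]
ext [-30. -36.] [30. 36.]
```

View pics/w5.png

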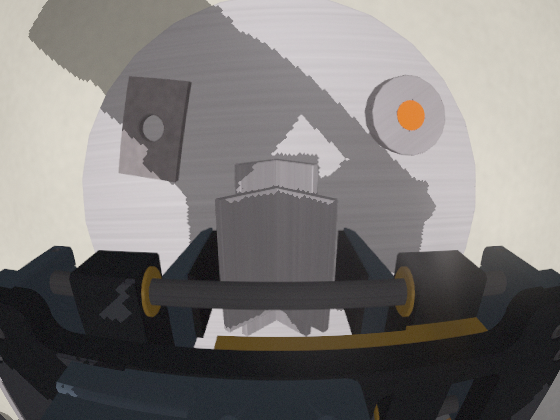

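The V is symmetric in the pads, the forces are near zero, and the pads are clear. I retreat straight up.

```bash
python3 -m pendant '[{"xyz":[0,0,-0.003],"roll":0,"jaw":0.26},{"xyz":[0,0,-0.010],"roll":0,"jaw":0.26},{"xyz":[0,0,-0.025],"roll":0,"jaw":0.26},{"xyz":[0,0,-0.050],"roll":0,"jaw":0.26},{"xyz":[0,0,-0.080],"roll":0,"jaw":0.26},{"xyz":[0,0.020,-0.110],"roll":0,"jaw":0.26},{"xyz":[0,0.040,-0.130],"roll":0,"jaw":0.26},{"xyz":[0,0.040,-0.130],"roll":0,"jaw":0.26}]'
python3 - <<'E'
from h import *
im,d,T,P,s=wrist(); print(s["ee_pos"].round(1),s["force"].round(1)); cv2.imwrite("pics/w6.png",im)
a=np.deg2rad(139.6); D=P[...,:2]-[567.6,121.4]; lx=D@[np.cos(a),np.sin(a)]; ly=D@[-np.sin(a),np.cos(a)]; z=P[...,2]
def rep(nm,m):
    q=np.c_[lx[m],ly[m],z[m]]; r=cv2.minAreaRect(q[:,:2].astype(np.float32)); print(nm,len(q),"rect",np.round(r[0],1),np.round(r[1],1),round(r[2],1))
    for sg in(-1,1):
        k=q[(q[:,1]*sg>4)&(q[:,1]*sg<15)]; print(sg,np.linalg.lstsq(np.c_[k,np.ones(len(k))][:,[0,1,3]],k[:,2],rcond=None)[0].round(3))
n=(abs(lx)<60)&(abs(ly)<40)
rep("wide",n&(abs(lx)<41.5)&(z>z*0+70)&(z<115)&(z-abs(ly)>69))
rep("nest+",n&(lx>43.5)&(z>60)&(z<95)); 
try: rep("nest-",n&(lx<-43.5)&(z>60)&(z<95))
except Exception as e: print("nest- hidden")
for c in("top","side"):
    im2,_,_=cloud(c); cv2.imwrite(f"pics/{c}2.png",im2)
E
```

```text
time_s: 13.35
ee_pos: [597.8, 96.8, 214.4]
ee_rot: [179.8, -0.2, 49.6]
force: [0.1, 1.1, -0.7]
gripper_width: 67.4
[597.8  96.8 214.4] [ 0.1  1.1 -0.7]
wide 5580 rect [-0.5 -0.1] [79.8 59.6] 0.1
-1 [-3.0000e-03 -9.8200e-01  7.2529e+01]
1 [-3.0000e-03  1.0040e+00  7.2166e+01]
nest+ 586 rect [49.4  0.1] [44.4 11.3] 89.8
-1 [-1.1000e-02 -9.7400e-01  6.5803e+01]
1 [1.4000e-02 1.0570e+00 6.4085e+01]
nest- 517 rect [-49.4  -0.1] [44.1 11.8] 89.9
-1 [-3.6000e-02 -9.9600e-01  6.3714e+01]
1 [2.0000e-02 9.7900e-01 6.6437e+01]
```

View pics/w6.png

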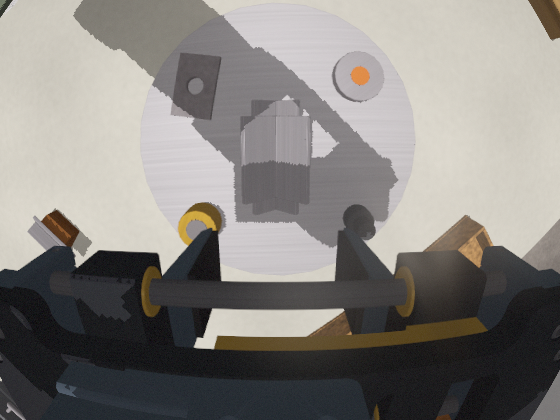

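View pics/side2.png

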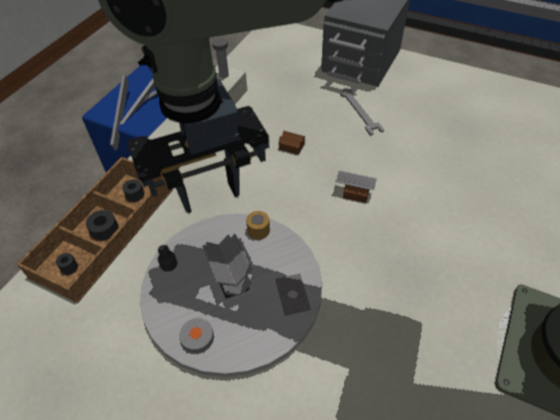

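The wrist view shows the wide offcut (px 240–312, rows 113–213) nested with the lower section showing at both ends. The side view shows the empty saddle at (292,141), the narrow offcut untouched at (356,185), and the gripper clear. I'm handing in.

```bash
python3 -c "
from workcell import env
print(env.job_done())"
```

```text
the job is handed in; nothing more can be done
None
```

I laid the wide offcut, V up, into the angle section on the turntable and let go, then handed the job in at about 13.5 s. I lowered it under force control; contact force was about 10 N.

**Fit:** In the last wrist measurement its centre is 0.5 mm off lengthwise and 0.1 mm off across, with yaw within 0.1°. The inner corners are about 7.1 mm apart in height, against 7.07 mm for full seating. Both legs slope evenly.

**Lower section:** It shows at both ends, centred on where I first measured it.

**Narrow offcut:** In the last side view it is still in its saddle, unmoved as far as the picture shows. I did not measure it again.

**Release:** The gripper was clear, with only sensor noise on the wrist force.

**Readings that did not agree:**
- Before release there was a steady sideways force of about 4 N, and a 0.4 mm correction did not remove it. It vanished once the jaws opened.
- The end-strip fits of the lower section scatter by about 2 mm in height (63.7 to 66.4 mm). They are short, noisy strips, so the 7.1 mm above rests on their average (about 65 mm).
- The jaws read 60 mm on the 62 mm piece.

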